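# Load a cell into the free tester bay and hold its spring-return dial at full load

### The job

Load-test the green cell: lay it in whichever bay of the tester is free, with its plus end (tan, with the metal nub) at the red terminal, and take the hand off it. Then turn the dial behind that same bay clockwise against its spring, past the first two clicks to the third mark (three red bars), and finish while still gripping the dial and holding it there. Leave the red cell, the other dial and the other things on the bench as they are.

Things in the scene. Friction and masses are not known exactly. Their poses are not given: they have to be found in the camera images.
- tester: two-channel load tester for AA cells: flat grey box, dark top plate, 170 (x) x 250 (y) x 34 mm, fixed. Origin: centre of its underside; x away from the operator, y to the operator's left, z up. Each channel (at y = +65 left, -65 mm right) has a bay in front and its own dial 90 mm behind it (+x). Yaw within 0.25 rad. Which bay is free changes.
- bay_left (a point): centre of the left bay's floor, (-48, +65, 35.5) mm in the tester's frame, same axes. A black cradle for a cell lying along y, flat floor. RED plus terminal at -y, black minus terminal with coil at +y, 56.6 mm apart; at each end a pair of cheeks, 17 mm apart, over the last 10 mm. All stand up 10 mm and carry lips to 16 mm leaning outwards 24 degrees.
- bay_right (a point): the same for the right bay, at (-48, -65, 35.5) mm in the tester's frame. In both bays the cell's middle 36 mm is open on both sides for the fingers; the floor there is 30 mm wide, 1.5 mm above the top plate.
- dial_left (a joint): left dial (for the left bay), rad: 0 at rest, grows clockwise seen from above. Soft clicks at 0.4 (one green bar), 0.8 (two yellow bars), 1.2 (three red bars); stop at 1.27. A spring returns it to rest from anywhere when let go (0.06 Nm at rest, 0.11 Nm at the third mark; clicks add or take up to 0.03 Nm and do not hold it).
- dial_right (a joint): right dial (for the right bay), rad: 0 at rest, grows clockwise seen from above. Soft clicks at 0.4 (one green bar), 0.8 (two yellow bars), 1.2 (three red bars); stop at 1.27. A spring returns it to rest from anywhere when let go (0.06 Nm at rest, 0.11 Nm at the third mark; clicks add or take up to 0.03 Nm and do not hold it).
- dial_left_grip (a point): on the left dial's axis, at (42, +65, 52) mm in the tester's frame; turns with the dial. x along the bar grip to its pointer end (0.6 rad left of the tester's x at rest), z up. Bar: black, 43 mm long, 12 mm thick, from 12 mm below this point (there a round skirt, 45 mm diameter) to 12 mm above; white pointer line on one half.
- dial_right_grip (a point): on the right dial's axis, at (42, -65, 52) mm in the tester's frame; turns with the dial. x along the bar grip to its pointer end (0.6 rad left of the tester's x at rest), z up. Bar: black, 43 mm long, 12 mm thick, from 12 mm below this point (there a round skirt, 45 mm diameter) to 12 mm above; white pointer line on one half.
- cell_green: green AA cell, 14 mm across, 51 mm long over the nub, 23 g, lying on the bench; origin under its middle on the surface it lies on, y along the cell, the PLUS end (tan, with the nub) at -y, z up. It does not roll. At the start its y axis is within 0.8 rad of the world's y.
- cell_green_middle (a point): centre of the green cell, on its axis, 7.3 mm above its origin.
- cell_green_plus (a point): point on the green cell's axis at its plus end, 25 mm from the middle.
- cell_red: red AA cell of the same size, lying in one of the two bays (left or right, changes); origin as for the green one. Stays there.
- cell_red_middle (a point): centre of the red cell, 7.3 mm above its origin.
- torch: grey pocket torch, 111 mm long, 34 mm high, lying left of the tester; leave alone
- screwdriver: blue-handled screwdriver, 160 mm, lying on the bench; leave alone
- tape_roll: roll of black tape, 62 mm across, 19 mm high; leave alone
- tape_measure: yellow tape measure, 82 mm long, 64 mm high; leave alone
- stripper: orange cable jacket stripper, 110 mm long, 19 mm high; leave alone
- ball_pen: white and red ball pen, 145 mm long; leave alone
- plug_tub: clear open tub of small plugs, 66 mm wide, 52 mm high; leave alone

How it is judged (in metres and radians):
On the way:
1. the green cell lies seated in the free bay, plus end at the red terminal, let go, with that bay's dial still at rest (((x of cell_green_middle in the frame of bay_left between -0.004 and 0.004 m and y of cell_green_middle in the frame of bay_left between -0.006 and 0.006 m and z of cell_green_middle in the frame of bay_left between 0.004 and 0.0105 m and angle between the y axis of cell_green and the y axis of bay_left, either way round below 0.15 rad and x of cell_red_middle in the frame of bay_right between -0.004 and 0.004 m and y of cell_red_middle in the frame of bay_right between -0.006 and 0.006 m and z of cell_red_middle in the frame of bay_right between 0.004 and 0.0105 m and angle between the y axis of cell_red and the y axis of bay_right, either way round below 0.15 rad and y of cell_green_plus in the frame of bay_left below -0.015 m and contact force between the fingers and cell_green below 0.1 N and value of joint dial_right below 0.15 rad and value of joint dial_left below 0.2 rad) or (x of cell_green_middle in the frame of bay_right between -0.004 and 0.004 m and y of cell_green_middle in the frame of bay_right between -0.006 and 0.006 m and z of cell_green_middle in the frame of bay_right between 0.004 and 0.0105 m and angle between the y axis of cell_green and the y axis of bay_right, either way round below 0.15 rad and x of cell_red_middle in the frame of bay_left between -0.004 and 0.004 m and y of cell_red_middle in the frame of bay_left between -0.006 and 0.006 m and z of cell_red_middle in the frame of bay_left between 0.004 and 0.0105 m and angle between the y axis of cell_red and the y axis of bay_left, either way round below 0.15 rad and y of cell_green_plus in the frame of bay_right below -0.015 m and contact force between the fingers and cell_green below 0.1 N and value of joint dial_left below 0.15 rad and value of joint dial_right below 0.2 rad))), for 0.2 s.
At the end, for the whole second after the job is handed in: green cell seated in the bay that was free (4 mm across, 6 mm along, 0.15 rad, plus at the red terminal), untouched; fingers on that bay's dial (over 0.5 N), holding it still at 1.09 to 1.27 rad; red cell seated in the other bay, its dial at rest (under 0.15 rad) (((x of cell_green_middle in the frame of bay_left between -0.004 and 0.004 m and y of cell_green_middle in the frame of bay_left between -0.006 and 0.006 m and z of cell_green_middle in the frame of bay_left between 0.004 and 0.0105 m and angle between the y axis of cell_green and the y axis of bay_left, either way round below 0.15 rad and x of cell_red_middle in the frame of bay_right between -0.004 and 0.004 m and y of cell_red_middle in the frame of bay_right between -0.006 and 0.006 m and z of cell_red_middle in the frame of bay_right between 0.004 and 0.0105 m and angle between the y axis of cell_red and the y axis of bay_right, either way round below 0.15 rad and y of cell_green_plus in the frame of bay_left below -0.015 m and contact force between the fingers and cell_green below 0.1 N and value of joint dial_right below 0.15 rad and value of joint dial_left between 1.09 and 1.3 rad and velocity of joint dial_left below 0.2 rad/s and contact force between the fingers and dial_left above 0.5 N) or (x of cell_green_middle in the frame of bay_right between -0.004 and 0.004 m and y of cell_green_middle in the frame of bay_right between -0.006 and 0.006 m and z of cell_green_middle in the frame of bay_right between 0.004 and 0.0105 m and angle between the y axis of cell_green and the y axis of bay_right, either way round below 0.15 rad and x of cell_red_middle in the frame of bay_left between -0.004 and 0.004 m and y of cell_red_middle in the frame of bay_left between -0.006 and 0.006 m and z of cell_red_middle in the frame of bay_left between 0.004 and 0.0105 m and angle between the y axis of cell_red and the y axis of bay_left, either way round below 0.15 rad and y of cell_green_plus in the frame of bay_right below -0.015 m and contact force between the fingers and cell_green below 0.1 N and value of joint dial_left below 0.15 rad and value of joint dial_right between 1.09 and 1.3 rad and velocity of joint dial_right below 0.2 rad/s and contact force between the fingers and dial_right above 0.5 N))); the arm keeps its last pose, push and grip.
It fails at once if the red cell's dial is turned (more than 0.25 rad) ((horizontal distance between cell_red_middle and bay_right below 0.03 m and value of joint dial_right above 0.25 rad) or (horizontal distance between cell_red_middle and bay_left below 0.03 m and value of joint dial_left above 0.25 rad)).
It fails at once if the red cell is moved more than 10 mm (distance of cell_red from where it was at the start of the episode above 0.01 m).
It fails at once if another thing on the bench is moved more than 30 mm (distance of any of torch, screwdriver, tape_roll, tape_measure, stripper, ball_pen, plug_tub from where it was at the start of the episode above 0.03 m).
It also fails if it takes over 48 s, if anything falls off the work surface, if the arm or the gripper's body presses on something with over 40 N, if the wrist force passes 120 N, or if a joint passes its speed limit or range.

### The arm

A 6-joint arm with a two-finger parallel gripper is mounted at the origin on a cart in front of the work surface, level with it; the furniture and walls round the work are solid. World frame = base frame: x ahead of the robot, y to its left, z up, the work surface at z = 0. Lengths are in m, angles in degrees, forces in N, time in s.
With the tool pointing down it reaches from about 0.4 to 0.825 m from the base axis. Payload 7 kg.
Tool frame: the origin (TCP) lies at the very end of the fingers, on their centre line; the grasp point (between the pads) lies hold_point_z behind it (hold_point_z is the distance from the TCP to the grasp point, in m); z points along the fingers, y is the direction in which the jaws open and shut (so a half turn about z gives the same grasp; the last joint's range is limited). The gripper opens to 88 mm and grips with 3 to 60 N. Pads are 19 mm wide; open, the fingers measure 130 mm over their backs; the gripper's body (78 mm by 193 mm) begins 47 mm behind the grasp point.
Start: joints at [-55.8, 20.546, 0.682, 0, -70.136, -16.507], TCP at [0.205, -0.643, 0.192] pointing down, gripper open.
Joint ranges: [-176.03, 176.03], [-82.01, 121.73], [-58.28, 71.71], [-173.87, 95.51], [-174.79, -0.11], [-173.66, 173.66]. Speed limits (degrees/s): [136.94, 136.94, 172.46, 180, 180, 180].

### API

Orientations are given as [roll, pitch, yaw] about the fixed x, y, z axes, in that order (R = Rz(yaw) Ry(pitch) Rx(roll)).
In Python, from plant import get_obs, snapshot, close_job, hold_point_z gives the robot as it stands. The module is installed in compiled form; this text tells all that it offers.
- The arm moves only by the tool jog_arm, never from a script. Its argument "commands" is a list of rows, each a list of 4 numbers: the shift along the world's x, y, z in mm, then the turn about the world's z in degrees. In form: [[x, y, z, turn], ...]. A call has exactly 10 rows; each row shifts and turns the commanded pose from where the row before left it; what a row does not reach is not made up. A row lasts 1/12 s, in which the tool goes at most 41.7 mm and 7.16 degrees, less where a joint would pass 70% of its speed; a pose out of reach is approached as far as the arm can. A call is refused whole if a number of a shift passes 41.7 or a number of a turn 7.16, either way. A call with a gripper value outside its range is refused whole. "fingers" is the finger opening in mm, from 0 to 87.6, set as the call begins (left out, the last holds). The fingers move at their own pace and stop on an object; the grip force is fixed at half the most. Time passes only in rows, so rows that do not move let the fingers close, or fill a call up. It gives the time, the measured TCP pose, the force and the opening at its end, in the units of the state.
- get_obs(): the state, without advancing time (a new reading comes with each control period).
- snapshot(name): name is "side" or "top" or "wrist"; returns a dict with "image" (400x640x3 uint8, red, green, blue), "fov_y" (degrees; the focal length in pixels is half the picture's height over the tangent of half this angle, whatever the lens; pixels are square), "cx", "cy" (the principal point, pixels), "rvec" (rotation vector, rad) and "tvec" (3), from world to camera coordinates, as OpenCV has them; the wrist camera has in their place "mount" (4x4, takes a point from camera to tool coordinates, whose origin is the TCP and whose axes are the flange's). Camera axes: x right, y down, z forward; pixel columns grow to the right and rows downward; lengths in m; the calibration is good to about 2 mm. A picture is of the moment at which its call begins: read the wrist's pose just before it. There is no depth.
- close_job(): hands the job in, once; it reports no verdict.
The state is a dict: "clock": time; "joint_pos": joint angles; "qvel": joint speeds; "tau": joint torques, N m; "tool_pos": TCP position; "orientation": TCP orientation; "force": force on the tool from outside, world axes, zero at the start; "moment": the same for the moment, N m; "opening": finger opening in m.
Only numpy, scipy, OpenCV 4.12 (cv2) and the standard library are available. Lean on these libraries where they do the work, as an engineer would, in place of code of your own. Each camera call takes 0.05 s, during which the arm holds its last target.

## Working session

There is one attempt and no reset: what is moved stays moved. The work goes in short steps, Python scripts to look and compute and a tool call to move; the robot and the scene stay as the last step left them, time stands still between calls to the robot, and variables do not carry over. Pictures are saved under pics/ and viewed, and the job is handed in when it is done.

Besides the shell and the picture viewer there is one more tool, called after "Call:" as name(argument=value, ...) on one line, values as JSON. jog_arm: Moves the arm, as the interface text tells. Its arguments: {"type":"object","properties":{"commands":{"type":"array","items":{"type":"array","items":{"type":"number"}}},"fingers":{"type":"number"}},"required":["commands"]}

```bash
mkdir -p pics
cat > h.py <<'E'
import numpy as np, cv2
from plant import get_obs, snapshot, close_job, hold_point_z
def snap(n,f):
    s=snapshot(n); cv2.imwrite('pics/'+f,s['image'][:,:,::-1]); return s
def K(s):
    f=200/np.tan(np.radians(s['fov_y'])/2); return f
def ray(s,u,v,obs=None):
    f=K(s); d=np.array([(u-s['cx'])/f,(v-s['cy'])/f,1.])
    if 'rvec' in s:
        R=cv2.Rodrigues(np.array(s['rvec'],float))[0]; t=np.array(s['tvec'],float).ravel()
        return -R.T@t, R.T@d
    M=np.array(s['mount']); from scipy.spatial.transform import Rotation as Ro
    R=Ro.from_euler('xyz',obs['orientation'],degrees=True).as_matrix(); p=np.array(obs['tool_pos'])
    return R@M[:3,3]+p, R@(M[:3,:3]@d)
def onz(s,u,v,z,obs=None):
    o,d=ray(s,u,v,obs); return o+d*(z-o[2])/d[2]
def proj(s,P,obs=None):
    f=K(s)
    if 'rvec' in s:
        R=cv2.Rodrigues(np.array(s['rvec'],float))[0]; c=R@np.array(P)+np.array(s['tvec'],float).ravel()
    else:
        M=np.array(s['mount']); from scipy.spatial.transform import Rotation as Ro
        R=Ro.from_euler('xyz',obs['orientation'],degrees=True).as_matrix()
        c=M[:3,:3].T@(R.T@(np.array(P)-np.array(obs['tool_pos']))-M[:3,3])
    return c[0]/c[2]*f+s['cx'], c[1]/c[2]*f+s['cy']
E
python3 - <<'E'
from h import *
o=get_obs(); print(o, hold_point_z)
for n in('top','side','wrist'):
    s=snap(n,n+'1.png'); print({k:v for k,v in s.items() if k!='image'})
E
```

```text
{'clock': 0.0, 'joint_pos': array([-5.57987089e+01,  2.05906135e+01,  6.31627940e-01, -1.71392619e-02,
       -7.01361030e+01, -1.65058034e+01]), 'qvel': array([-0.09454132,  0.00329748,  0.00354754, -0.01383705,  0.02693352,
        0.02803037]), 'tau': array([-2.50326171e-03, -5.82717633e+01,  2.93052560e+01,  6.99668258e+00,
        6.67315442e-03, -2.11327315e-04]), 'tool_pos': array([ 0.20493441, -0.64254996,  0.19122509]), 'orientation': array([ 1.79904252e+02, -1.15701145e-02, -1.62310340e+02]), 'force': array([-0.36454536, -0.99497424,  0.52185125]), 'moment': array([ 0.0076343 , -0.03097489, -0.01208121]), 'opening': 0.08750235529344742} 0.0188
{'fov_y': 46.74177125762986, 'cx': 329.245134690283, 'cy': 201.1755584707358, 'rvec': array([ 2.17570667, -2.12650372,  0.18208997]), 'tvec': array([-0.05113718,  0.54879947,  1.34492415])}
{'fov_y': 51.473834568613604, 'cx': 322.70996938153115, 'cy': 197.87298003928944, 'rvec': array([ 0.41539212,  2.90720487, -0.89213146]), 'tvec': array([ 0.53471817, -0.06042507,  1.39930057])}
{'fov_y': 62.431976516587355, 'cx': 317.3228442263336, 'cy': 200.54832546214158, 'mount': array([[ 3.96750296e-04, -9.66950858e-01, -2.54962508e-01,
         6.89730012e-02],
       [ 9.99999728e-01,  5.42301122e-04, -5.00576920e-04,
        -1.55223262e-04],
       [ 6.22299737e-04, -2.54962240e-01,  9.66950810e-01,
        -1.92452386e-01],
       [ 0.00000000e+00,  0.00000000e+00,  0.00000000e+00,
         1.00000000e+00]])}
```

View pics/top1.png

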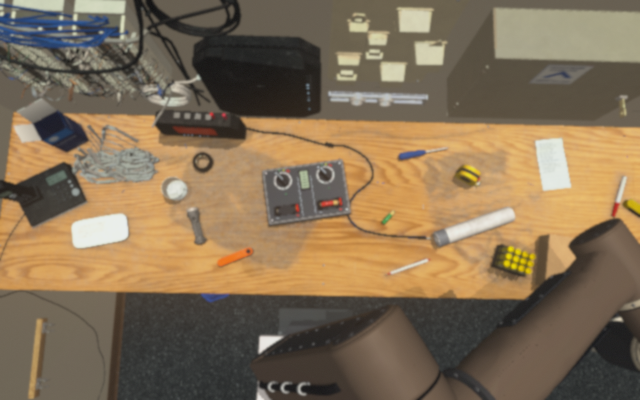

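View pics/side1.png

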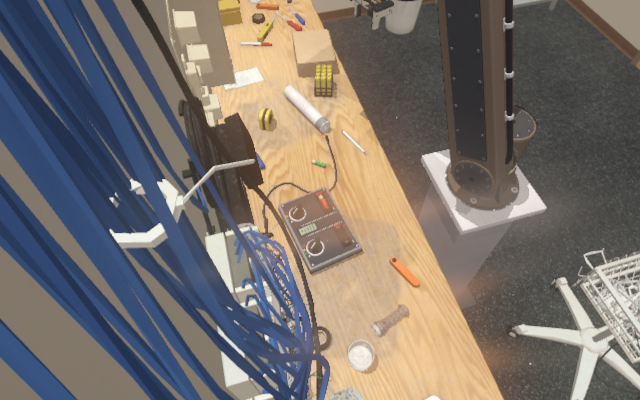

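View pics/wrist1.png

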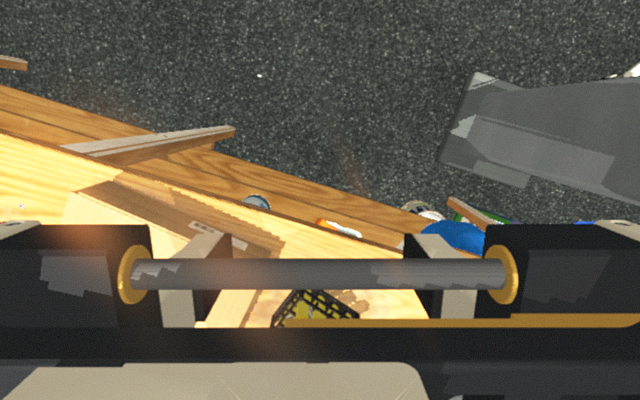

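The top view shows the tester around (307,192), with the red cell in the right bay at about (330,203), so the left bay is free. The green cell is near (388,217). I'll zoom in and measure.

Run:
```python
from h import *
t=cv2.imread('pics/top1.png'); cv2.imwrite('pics/topz.png',cv2.resize(t[145:245,250:410],None,fx=5,fy=5,interpolation=cv2.INTER_CUBIC))
t=cv2.imread('pics/side1.png'); cv2.imwrite('pics/sidez.png',cv2.resize(t[145:285,260:370],None,fx=4,fy=4,interpolation=cv2.INTER_CUBIC))
s=snapshot('top')
hsv=cv2.cvtColor(s['image'],cv2.COLOR_RGB2HSV)
m=cv2.inRange(hsv,(40,80,50),(85,255,255)); m[:, :360]=0; m[:,410:]=0
n,l,st,c=cv2.connectedComponentsWithStats(m); print(st,c)
for i in range(1,n):
    if st[i,4]>8: print(onz(s,*c[i],0.010))
for u,v in((388,217),(330,203),(287,210),(283,181),(324,175),(409,266),(440,240)): print(u,v,onz(s,u,v,0.0), onz(s,u,v,.04))
```

```text
[[     0      0    640    400 255964]
 [   383    214      8     10     36]] [[319.4905768  199.49732775]
 [386.5        218.5       ]]
[ 0.5054058  -0.21522687  0.01      ]
388 217 [ 0.51133383 -0.22126552  0.        ] [ 0.50651486 -0.21545273  0.04      ]
330 203 [ 0.55057065 -0.04171558  0.        ] [ 0.54464078 -0.04098632  0.04      ]
287 210 [0.52561412 0.08998448 0.        ] [0.52039084 0.08698496 0.04      ]
283 181 [0.61600773 0.10555188 0.        ] [0.60822517 0.10211161 0.04      ]
324 175 [ 0.63824135 -0.0211685   0.        ] [ 0.62982929 -0.02102098  0.04      ]
409 266 [ 0.36321576 -0.28547838  0.        ] [ 0.36259041 -0.27784755  0.04      ]
440 240 [ 0.44419561 -0.38113451  0.        ] [ 0.44127751 -0.3707954   0.04      ]
```

View pics/topz.png

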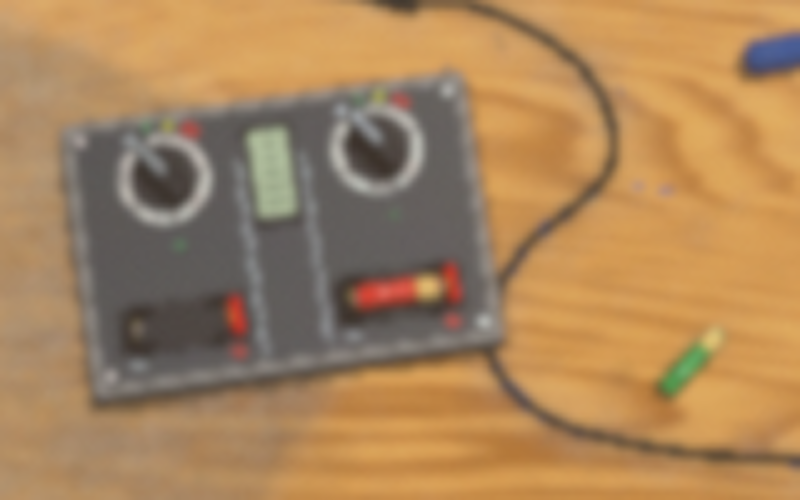

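View pics/sidez.png

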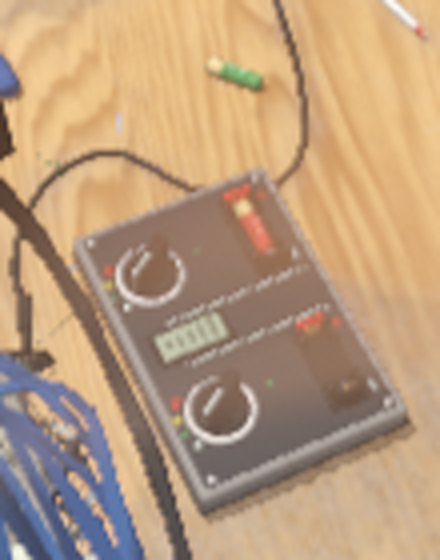

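Call:
jog_arm(commands=[[18,25,1,7],[18,25,1,7],[18,25,1,7],[18,25,1,7],[18,25,1,7],[18,25,1,7],[18,25,1,7],[18,25,1,7],[18,25,1,7],[18,25,1,7]])

```text
clock: 1.03
tool_pos: [0.3857, -0.3917, 0.2023]
orientation: [-180.0, 0.0, -92.0]
force: [0.5, -1.4, -0.1]
opening: 0.0877
```

Call:
jog_arm(commands=[[18,25,0,7],[18,25,0,7],[18,25,0,7],[18,25,0,7],[18,25,0,7],[18,25,0,7],[18,25,0,7],[0,0,0,0],[0,0,0,0],[0,0,0,0]], fingers=40)

```text
clock: 1.87
tool_pos: [0.5109, -0.2179, 0.2019]
orientation: [180.0, 0.0, -43.3]
force: [-0.6, -0.6, 0.6]
opening: 0.0402
```

Run:
```python
from h import *
import json
o=get_obs(); s=snap('wrist','w2.png'); print(o['clock'],o['tool_pos'],o['orientation'],o['joint_pos'],o['qvel'].max())
np.savez('w2.npz',tp=o['tool_pos'],ori=o['orientation'])
s=snap('top','top2.png')
```

```text
1.8667 [ 0.51086937 -0.21791702  0.20194495] [ 1.79978935e+02  2.83510501e-02 -4.33379173e+01] [-2.90093642e+00  8.96133969e+00 -1.37060929e+01 -2.55261388e-03
 -6.73678088e+01  4.95640074e+01] 0.06938358611936486
```

View pics/w2.png

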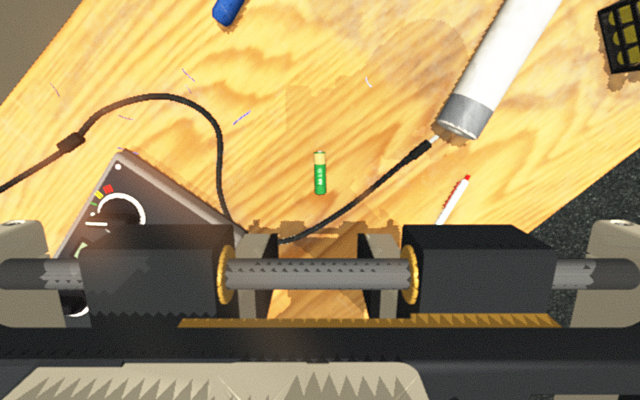

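The wrist view shows the green cell at about (320,173), nearly along the image columns, with its tan plus end at the top (row 152).

Run:
```python
from h import *
o=get_obs(); s=snapshot('wrist'); im=s['image']
hsv=cv2.cvtColor(im,cv2.COLOR_RGB2HSV)
m=cv2.inRange(hsv,(45,90,30),(85,255,255)); m[:,:280]=0; m[:,360:]=0; m[210:]=0
ys,xs=np.nonzero(m); print(len(xs),xs.min(),xs.max(),ys.min(),ys.max())
r=cv2.minAreaRect(np.c_[xs,ys].astype(np.float32)); print(r)
cv2.imwrite('pics/w2z.png',cv2.resize(im[140:210,280:360,::-1],None,fx=8,fy=8,interpolation=cv2.INTER_CUBIC))
b=cv2.boxPoints(r)
for p in b: print(p,onz(s,*p,.0073,o))
# center-line fit
for y in range(ys.min(),ys.max()+1,4):
    print(y,xs[ys==y].min(),xs[ys==y].max())
```

```text
272 314 324 152 193
((319.0, 172.5), (41.0, 10.0), 90.0)
[314. 152.] [ 0.5308216  -0.23351944  0.0073    ]
[324. 152.] [ 0.52279754 -0.2420088   0.0073    ]
[324. 193.] [ 0.48684483 -0.20837884  0.0073    ]
[314. 193.] [ 0.49513023 -0.19961399  0.0073    ]
152 321 322Traceback (most recent call last):
  File "<stdin>", line 12, in <module>
    return umr_minimum(a, axis, None, out, keepdims, initial, where)
ValueError: zero-size array to reduction operation minimum which has no identity
```

View pics/w2z.png

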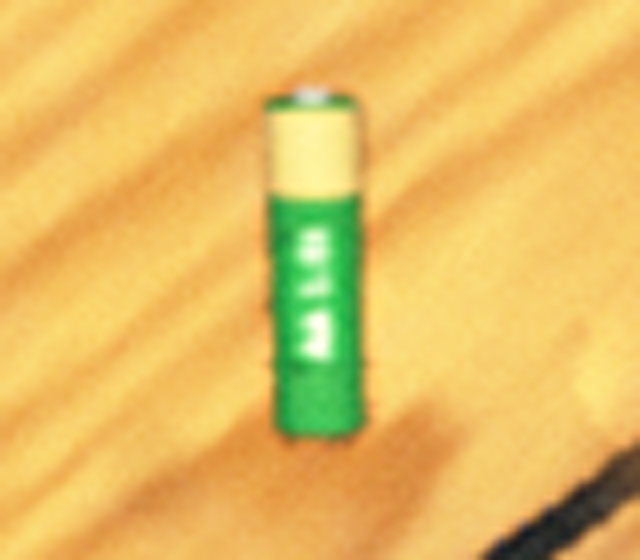

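Run:
```python
from h import *
o=get_obs(); s=snapshot('wrist')
a=onz(s,319,151.25,.0073,o); b=onz(s,320,194.3,.012,o)
print(a,b,np.linalg.norm(a-b),(a+b)/2, np.degrees(np.arctan2(*(a-b)[1::-1])))
t=snapshot('top')
# tester corners from top, z=.034 ; topz coords /5 + (250,145)
c=[(65,130),(455,75),(500,343),(97,398)]
P=np.array([onz(t,250+u/5,145+v/5,.034) for u,v in c]); print(P,P.mean(0))
for i in range(4): d=P[(i+1)%4]-P[i]; print(np.linalg.norm(d),np.degrees(np.arctan2(d[1],d[0])))
```

```text
[ 0.527446   -0.23850191  0.0073    ] [ 0.48984312 -0.20465113  0.012     ] 0.05081281171495186 [ 0.50864456 -0.22157652  0.00965   ] -41.99409848959529
[[ 0.63874758  0.16432667  0.034     ]
 [ 0.67918243 -0.07190907  0.034     ]
 [ 0.51480641 -0.10185839  0.034     ]
 [ 0.47601395  0.13829992  0.034     ]] [0.57718759 0.03221478 0.034     ]
0.2396712360809571 -80.28719568467857
0.16708212923101823 -169.67397404362052
0.2432711913232076 99.17565984766082
0.16480178241228158 9.086625655975343
```

Call:
jog_arm(commands=[[-1,-2,-20,0.7],[-1,-2,-25,0.6],[0,0,-30,0],[0,0,-30,0],[0,0,-30,0],[0,0,-25,0],[0,0,-18,0],[0,0,-10,0],[0,0,0,0],[0,0,0,0]], fingers=34)

```text
clock: 2.95
tool_pos: [0.5092, -0.2225, 0.0144]
orientation: [180.0, 0.0, -42.0]
force: [1.2, 0.4, 0.5]
opening: 0.0341
```

Call:
jog_arm(commands=[[0,1,-6,0],[0,0,-5,0],[0,0,0,0],[0,0,0,0],[0,0,0,0],[0,0,0,0],[0,0,0,0],[0,0,0,0],[0,0,0,0],[0,0,0,0]])

```text
clock: 3.78
tool_pos: [0.5092, -0.221, 0.0032]
orientation: [-180.0, -0.0, -42.0]
force: [0.1, -0.7, -1.0]
opening: 0.0342
```

Call:
jog_arm(commands=[[0,0,0,0],[0,0,0,0],[0,0,0,0],[0,0,0,0],[0,0,0,0],[0,0,0,0],[0,0,0,0],[0,0,0,0],[0,0,0,0],[0,0,0,0]], fingers=5)

```text
clock: 4.62
tool_pos: [0.5091, -0.2211, 0.0032]
orientation: [180.0, -0.0, -42.0]
force: [1.1, 0.9, -0.4]
opening: 0.0052
```

The fingers closed to 5 mm, so they are not holding the cell. I'll look before moving again.

Run:
```python
from h import *
s=snap('wrist','w3.png'); t=snap('top','top3.png'); d=snap('side','side3.png')
a=cv2.resize(t['image'][190:250,350:430,::-1],None,fx=5,fy=5,interpolation=cv2.INTER_CUBIC)
b=cv2.resize(d['image'][140:200,280:360,::-1],None,fx=5,fy=5,interpolation=cv2.INTER_CUBIC)
cv2.imwrite('pics/c3.png',np.hstack([a,b]))
```

```text
(no output)
```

View pics/c3.png

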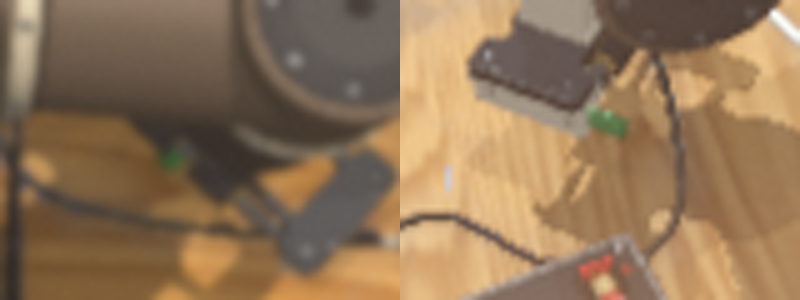

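View pics/w3.png

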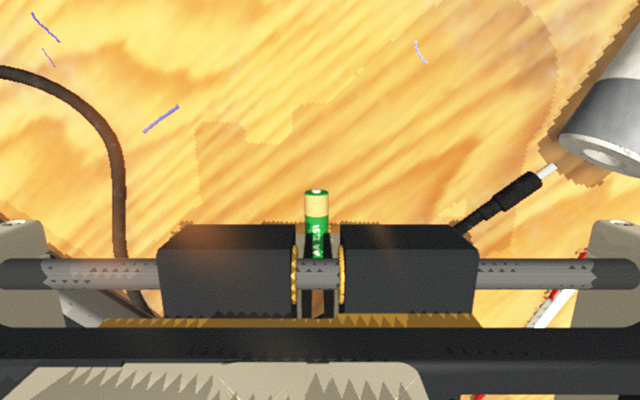

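Run:
```python
from h import *
o=get_obs(); s=snapshot('wrist'); im=s['image']
cv2.imwrite('pics/w3z.png',cv2.resize(im[175:325,265:370,::-1],None,fx=5,fy=4,interpolation=cv2.INTER_CUBIC))
for z in(.0073,.02): 
  p=onz(s,316,190,z,o); print(p, p-o['tool_pos'], np.linalg.norm((p-o['tool_pos'])[:2]))
for u in(304,328): print(onz(s,u,203,.0073,o))
print(proj(s,o['tool_pos'],o),o['opening'])
```

```text
[ 0.52778831 -0.23774082  0.0073    ] [ 0.01868621 -0.01668662  0.00414975] 0.025052300100123756
[ 0.52991876 -0.23972399  0.02      ] [ 0.02081666 -0.01866979  0.01684975] 0.027962376414706107
[ 0.526682   -0.22719144  0.0073    ]
[ 0.51719101 -0.23773614  0.0073    ]
(np.float64(316.2225405348908), np.float64(228.12412576455932)) 0.005264409586595418
```

View pics/w3z.png

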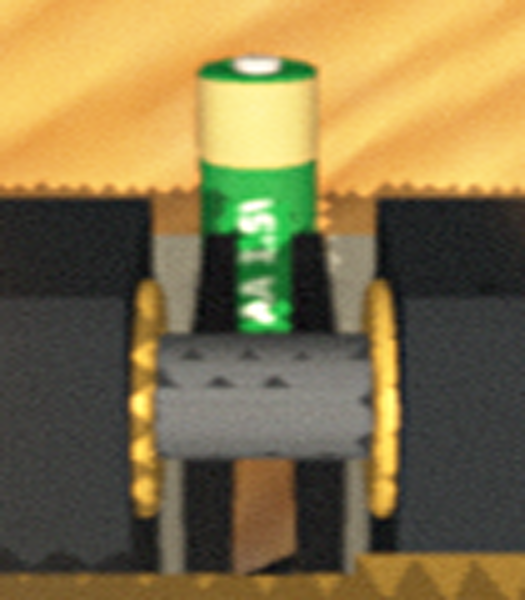

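Run:
```python
from h import *
from scipy.spatial.transform import Rotation as Ro
o=get_obs(); s=snapshot('wrist')
R=Ro.from_euler('xyz',o['orientation'],degrees=True).as_matrix()
for x in(9.5,0,-9.5):
  for z in(0,-5,-10,-15,-20,-28,-38):
    print(x,z,*[np.round((np.array(proj(s,o['tool_pos']+R@np.array([x,y,z])/1e3,o))-[265,175])*[5,4]) for y in(2.6,7.5)])
w=cv2.imread('pics/w2.png'); cv2.imwrite('pics/w2f.png',cv2.resize(w[200:330,220:420],None,fx=4,fy=4))
```

```text
9.5 0 [277. 154.] [318. 154.]
9.5 -5 [278. 163.] [319. 163.]
9.5 -10 [278. 174.] [320. 174.]
9.5 -15 [279. 184.] [322. 185.]
9.5 -20 [279. 196.] [324. 196.]
9.5 -28 [280. 216.] [326. 216.]
9.5 -38 [281. 243.] [330. 243.]
0 0 [277. 213.] [317. 213.]
0 -5 [278. 224.] [318. 224.]
0 -10 [278. 235.] [320. 235.]
0 -15 [278. 248.] [321. 248.]
0 -20 [279. 261.] [323. 261.]
0 -28 [280. 283.] [326. 283.]
0 -38 [281. 313.] [329. 313.]
-9.5 0 [277. 270.] [316. 270.]
-9.5 -5 [277. 283.] [318. 283.]
-9.5 -10 [278. 296.] [319. 296.]
-9.5 -15 [278. 309.] [320. 309.]
-9.5 -20 [279. 324.] [322. 324.]
-9.5 -28 [279. 348.] [325. 348.]
-9.5 -38 [280. 382.] [328. 382.]
```

View pics/w2f.png

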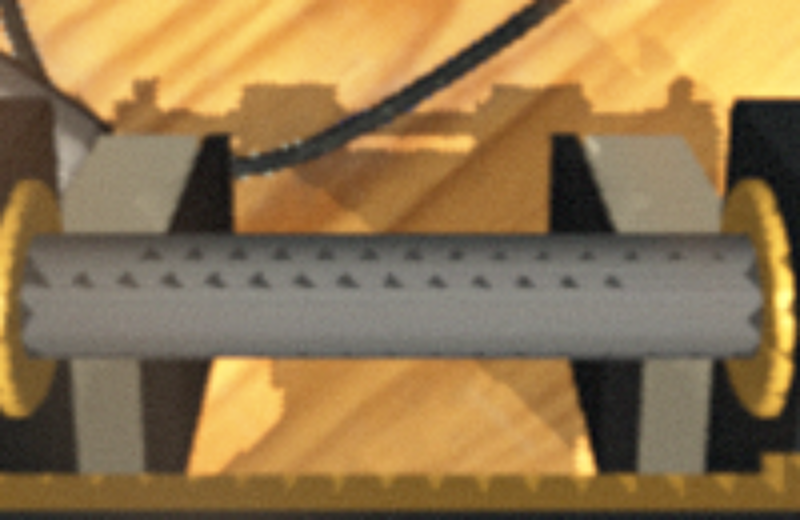

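Run:
```python
from h import *
from scipy.spatial.transform import Rotation as Ro
o=get_obs(); R=Ro.from_euler('xyz',o['orientation'],degrees=True).as_matrix()
out=[]
for n in('side','top'):
    s=snapshot(n); p=np.array(proj(s,o['tool_pos'])).astype(int); u,v=p
    im=cv2.resize(s['image'][v-40:v+35,u-35:u+35,::-1],None,fx=5.7,fy=7*5.7/7,interpolation=cv2.INTER_CUBIC).copy()
    for z in(0,-18.8,-36,-66):
        q=(np.array(proj(s,o['tool_pos']+R@np.array([0,0,z])/1e3))-[u-35,v-40])*5.7
        cv2.circle(im,tuple(int(i) for i in q),3,(0,0,255) if z==0 else (255,255,0),-1); print(n,z,q)
    out.append(im)
cv2.imwrite('pics/f3.png',np.hstack(out))
```

```text
side 0 [200.5778681  232.83545239]
side -18.8 [199.97985167 213.26180596]
side -36 [199.42116655 194.97551061]
side -66 [198.41922858 162.18112784]
top 0 [199.95513183 231.42451885]
top -18.8 [205.09375946 227.35970366]
top -36 [209.91572316 223.54537954]
top -66 [218.61533509 216.66371438]
```

View pics/f3.png

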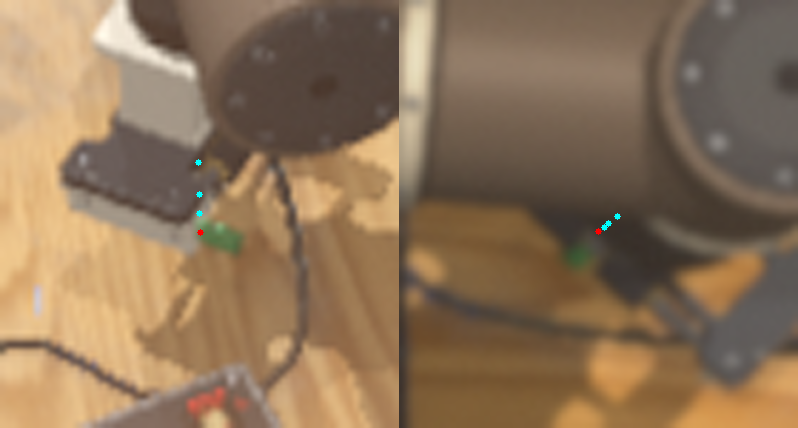

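Run:
```python
from h import *
from scipy.spatial.transform import Rotation as Ro
o=get_obs(); R=Ro.from_euler('xyz',o['orientation'],degrees=True).as_matrix()
s=snapshot('side'); u,v=np.array(proj(s,o['tool_pos'])).astype(int)
im=cv2.resize(s['image'][v-45:v+30,u-45:u+35,::-1],None,fx=9,fy=8*9/8,interpolation=cv2.INTER_CUBIC).copy()
for dz,col in((0,(0,0,255)),(-36,(255,255,0))):
  P=[proj(s,o['tool_pos']+R@np.array([x,y,-66+dz])/1e3) for x,y in((39,-96),(-39,-96),(-39,96),(39,96))]
  q=((np.array(P)-[u-45,v-45])*9).astype(int); cv2.polylines(im,[q],True,col,1)
  for y in(-32,-3,3,32):
    q=((np.array(proj(s,o['tool_pos']+R@np.array([0,y,dz])/1e3))-[u-45,v-45])*9).astype(int); cv2.circle(im,tuple(int(i) for i in q),3,col,-1)
cv2.imwrite('pics/f4.png',im)
```

```text
(no output)
```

View pics/f4.png

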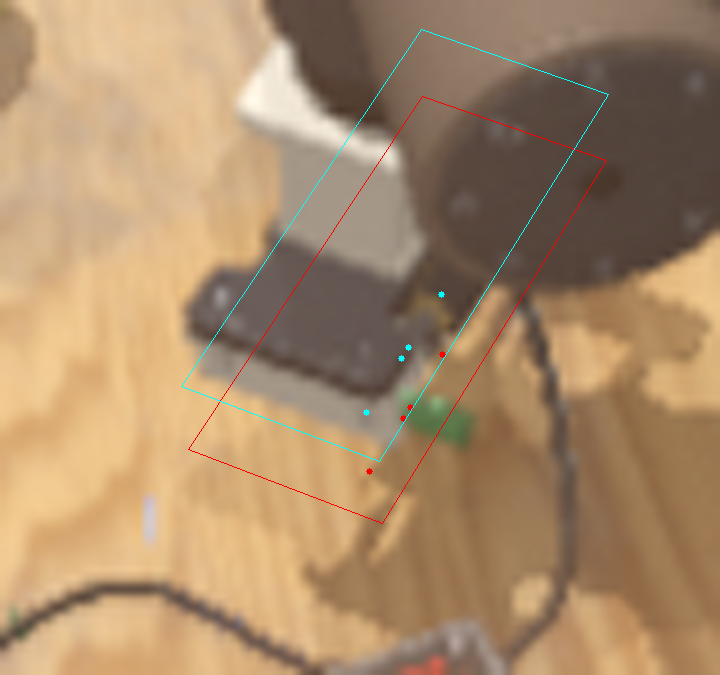

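The views agree on the cause. The cell hasn't moved: its nub is at wrist pixel (316,190), exactly 25 mm from the TCP. The pad ends (wrist row 233, 40 mm gap = 79 px) come out about 34 mm short of the reported TCP. The side view shows the gripper body about the same amount higher than the stated geometry. I'll take the fingertips as tool_pos z + 34 mm and go down carefully, watching the force.

Call:
jog_arm(commands=[[0,0,0,0],[0,0,0,0],[0,0,0,0],[0,0,0,0],[0,0,0,0],[0,0,-8,0],[0,0,-8,0],[0,0,-6,0],[0,0,-4,0],[0,0,0,0]], fingers=34)

```text
clock: 5.85
tool_pos: [0.5081, -0.2209, -0.0244]
orientation: [179.9, 0.1, -42.0]
force: [-1.0, -0.1, 0.5]
opening: 0.0339
```

Run:
```python
from h import *
o=get_obs(); print(o['tool_pos'],o['force'],o['opening'])
s=snap('wrist','w5.png'); d=snap('side','side5.png')
a=cv2.resize(s['image'][170:330,240:400,::-1],None,fx=2.5,fy=2.5); b=cv2.resize(d['image'][135:215,270:350,::-1],None,fx=5,fy=5)
cv2.imwrite('pics/c5.png',np.hstack([a,b]))
```

```text
[ 0.50807102 -0.22092778 -0.02436036] [-1.03666138 -0.14028415  0.47845386] 0.03394221824656841
```

View pics/c5.png

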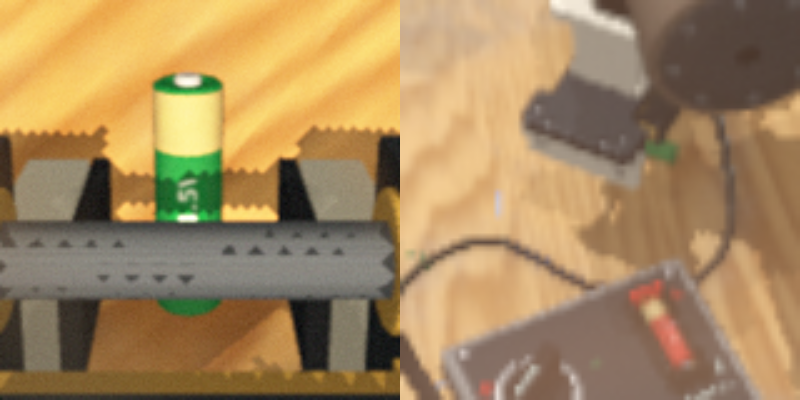

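Reported z is −24 mm with no contact force, which confirms the offset. Next: down the last few mm and grip.

Call:
jog_arm(commands=[[0,0,-2,0],[0,0,-2,0],[0,0,-1,0],[0,0,-1,0],[0,0,0,0],[0,0,0,0],[0,0,0,0],[0,0,0,0],[0,0,0,0],[0,0,0,0]])

```text
clock: 6.78
tool_pos: [0.5092, -0.2211, -0.0288]
orientation: [-180.0, -0.0, -42.0]
force: [0.4, 0.8, -0.4]
opening: 0.0339
```

Call:
jog_arm(commands=[[0,0,0,0],[0,0,0,0],[0,0,0,0],[0,0,0,0],[0,0,0,0],[0,0,0,0],[0,0,0,0],[0,0,0,0],[0,0,0,0],[0,0,0,0]], fingers=8)

```text
clock: 7.62
tool_pos: [0.5091, -0.2211, -0.0289]
orientation: [180.0, 0.0, -42.0]
force: [-0.1, 0.3, -0.0]
opening: 0.0142
```

Gripped: opening is 14.2 mm. Lifting and moving over the left bay to look, turning toward the tester's yaw.

Call:
jog_arm(commands=[[0,0,15,0],[0,0,25,0],[0,0,30,0],[0,0,35,0],[1,15,35,-4],[1,20,35,-4],[1,30,30,-4],[1,30,25,-4],[1,30,20,-4],[1,30,10,-4]])

```text
clock: 8.45
tool_pos: [0.5159, -0.0654, 0.2339]
orientation: [-179.8, -0.1, -66.2]
force: [1.5, 0.5, 0.0]
opening: 0.0141
```

Call:
jog_arm(commands=[[1,30,6,-4],[1,30,0,-4],[1,30,0,-4],[1,30,0,-2.5],[0,20,0,0],[0,10,0,0],[0,4,0,0],[0,0,0,0],[0,0,0,0],[0,0,0,0]])

```text
clock: 9.28
tool_pos: [0.519, 0.0864, 0.2366]
orientation: [180.0, -0.0, -80.6]
force: [-0.1, -0.4, -0.5]
opening: 0.014
```

Run:
```python
from h import *
o=get_obs(); print(o['clock'],o['tool_pos'],o['orientation'],o['opening'],abs(o['qvel']).max())
s=snap('wrist','w6.png')
```

```text
9.2833 [0.51902296 0.08642593 0.23658747] [ 1.79988367e+02 -5.94393744e-03 -8.05561985e+01] 0.0140221933448717 0.20554516514435264
```

View pics/w6.png

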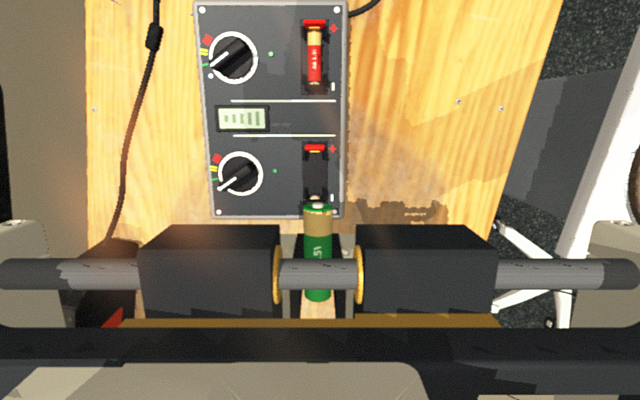

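Run:
```python
from h import *
w=cv2.imread('pics/w6.png'); cv2.imwrite('pics/w6a.png',cv2.resize(w[0:115,190:355],None,fx=4.8,fy=4.8,interpolation=cv2.INTER_CUBIC)); cv2.imwrite('pics/w6b.png',cv2.resize(w[110:225,190:355],None,fx=4.8,fy=4.8,interpolation=cv2.INTER_CUBIC))
```

```text
(no output)
```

View pics/w6a.png

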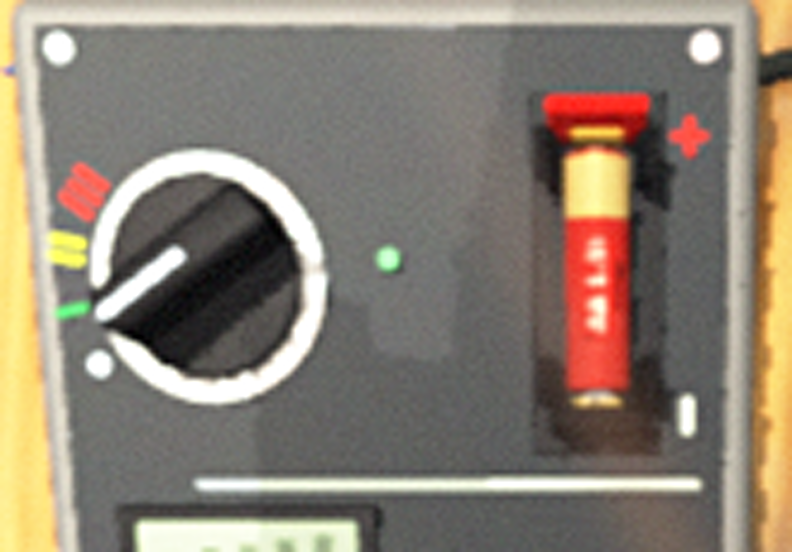

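View pics/w6b.png

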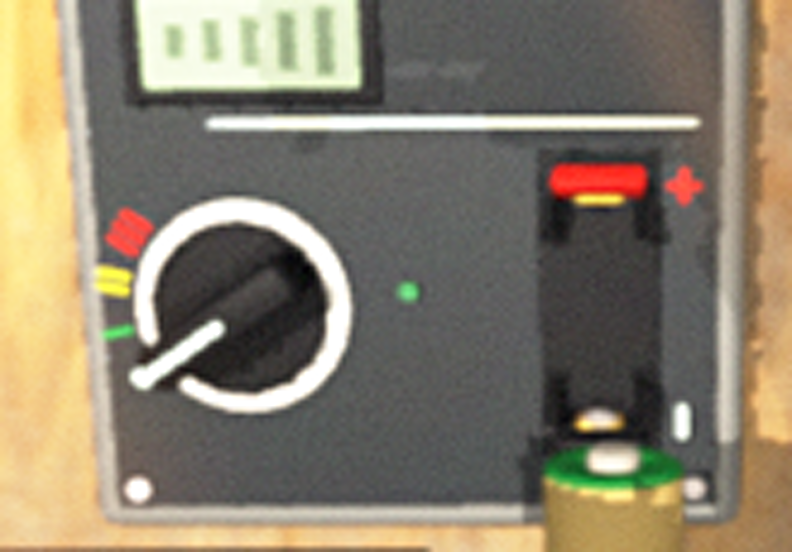

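```bash
cat > pose.py <<'E'
from h import *
o={'tool_pos':np.array([0.51902296,0.08642593,0.23658747]),'orientation':[179.988,-.006,-80.556]}
s=snapshot('wrist')
a=lambda u,v:(190+u/4.8-.4,v/4.8-.4); b=lambda u,v:(190+u/4.8-.4,110+v/4.8-.4)
z=.034
A,B,C,D=[onz(s,*p,z,o) for p in(a(58,48),a(705,46),b(138,490),b(694,489))]
L=onz(s,*b(243,304),z,o); Rr=onz(s,*a(209,277),z,o)
print('screws',A,B,C,D,(A+B+C+D)/4)
for p,q in((A,B),(C,D),(A,C),(B,D),(Rr,L)):
    d=p-q; print(np.linalg.norm(d),np.degrees(np.arctan2(d[1],d[0])))
print('dials',L,Rr)
# red terminal gap between terminals at height ~.0355..; empty floor edges at mid
for y in(270,330): 
    e=[onz(s,*b(x,y),.0355,o) for x in(538,663)]; print('floor',e,np.linalg.norm(e[0]-e[1]),(e[0]+e[1])/2)
q=[onz(s,*a(u,v),.0428,o) for u,v in((597,147),(597,395))]; print('red',q,np.linalg.norm(q[0]-q[1]),(q[0]+q[1])/2)
E
python3 pose.py
```

```text
screws [ 0.67005819 -0.06767283  0.034     ] [ 0.52730243 -0.09188732  0.034     ] [0.63218071 0.15560956 0.034     ] [0.48955546 0.13155601 0.034     ] [0.5797742  0.03190136 0.034     ]
0.14479485017529867 9.626980913413902
0.14463932731001117 9.572773277982668
0.22647236419345115 -80.37203735447453
0.22660925843720808 -80.41137664663074
0.1299529068657731 -80.46680715007139
dials [0.61042166 0.10235133 0.034     ] [ 0.63194432 -0.0258069   0.034     ]
floor [array([0.53829356, 0.08134183, 0.0355    ]), array([0.5074741 , 0.07620323, 0.0355    ])] 0.031244906632350467 [0.52288383 0.07877253 0.0355    ]
floor [array([0.53596843, 0.09640213, 0.0355    ]), array([0.50484744, 0.09121336, 0.0355    ])] 0.03155058824631519 [0.52040793 0.09380775 0.0355    ]
red [array([ 0.54740379, -0.06568718,  0.0428    ]), array([ 0.5389821 , -0.01436554,  0.0428    ])] 0.052008032574612194 [ 0.54319294 -0.04002636  0.0428    ]
```

Run:
```python
from h import *
from scipy.spatial.transform import Rotation as Ro
o=get_obs(); s=snapshot('wrist'); print(o['tool_pos'],o['orientation'])
R=Ro.from_euler('xyz',o['orientation'],degrees=True).as_matrix()
w=s['image'][:,:,::-1]; cv2.imwrite('pics/w7.png',cv2.resize(w[190:320,270:365],None,fx=4,fy=4,interpolation=cv2.INTER_CUBIC))
p=onz(s,190+613/4.8-.4,110+457/4.8-.4,o['tool_pos'][2]+.0362,o); print(R.T@(p-o['tool_pos']))
```

```text
[0.51909674 0.08643223 0.23665096] [ 1.79999346e+02 -2.83280784e-04 -8.05788034e+01]
[ 0.02535628  0.00056264 -0.03619987]
```

View pics/w7.png

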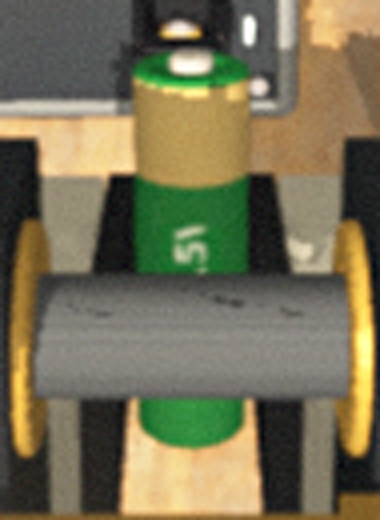

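Tester fit: yaw 9.6°, dial spacing 130.0 mm (130 expected). The left bay is at (0.5215, 0.088) and the left dial at (0.610, 0.1025). The held cell is centred on the TCP. Descending.

Call:
jog_arm(commands=[[1,1,-15,0],[1.5,0.6,-25,0],[0,0,-30,0],[0,0,-30,0],[0,0,-30,0],[0,0,-25,0],[0,0,-20,0],[0,0,-15,0],[0,0,-8,0],[0,0,0,0]])

```text
clock: 10.27
tool_pos: [0.5206, 0.0881, 0.037]
orientation: [179.8, -0.1, -80.6]
force: [-0.6, 0.8, 0.4]
opening: 0.0139
```

Run:
```python
from h import *
o=get_obs(); print(o['tool_pos'],o['orientation'],o['opening'],o['force'])
s=snap('wrist','w8.png'); w=s['image'][:,:,::-1]; cv2.imwrite('pics/w8z.png',cv2.resize(w[110:330,240:400],None,fx=3,fy=2.6,interpolation=cv2.INTER_CUBIC))
```

```text
[0.52059277 0.08806477 0.0370053 ] [ 1.79828079e+02 -5.47909203e-02 -8.05547507e+01] 0.013864547440504036 [-0.64070544  0.82493006  0.42600296]
```

View pics/w8z.png

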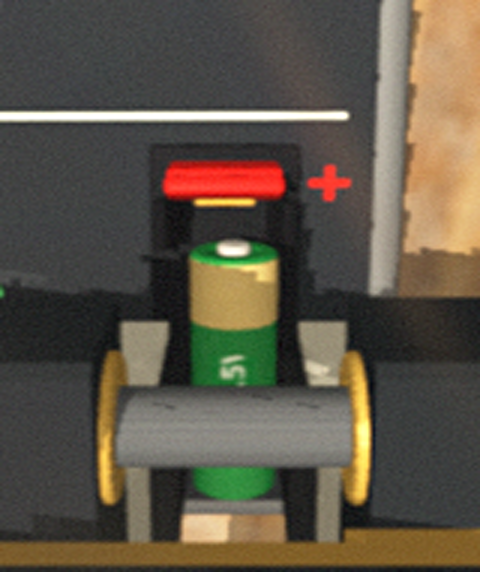

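Run:
```python
from h import *
o=get_obs(); s=snapshot('wrist'); print(o['tool_pos'],o['orientation'])
im=s['image']; hsv=cv2.cvtColor(im,cv2.COLOR_RGB2HSV)
m=cv2.inRange(hsv,(0,150,120),(8,255,255))|cv2.inRange(hsv,(172,150,120),(180,255,255)); m[:,340:]=0;m[:,:280]=0;m[200:]=0
ys,xs=np.nonzero(m); print(xs.min(),xs.max(),ys.min(),ys.max(),xs.mean())
u=(xs.min()+xs.max())/2
yaw=np.radians(9.57); ex=np.array([np.cos(yaw),np.sin(yaw),0])
for z in(.0455,.0515):
  p=onz(s,u,ys.min()+3,z,o); print('term',p, 'across rel tool',(p-o['tool_pos'])@ex)
c=onz(s,240+234/3,110+250/2.6,o['tool_pos'][2]+.0362,o); print('cell',(c-o['tool_pos'])@ex)
```

```text
[0.52141814 0.08844544 0.03826956] [ 1.79927251e+02 -3.72683222e-02 -8.05305456e+01]
296 336 0 185 315.5520050125313
term [ 0.54168754 -0.03219771  0.0455    ] across rel tool -6.990414630118082e-05
term [ 0.54138553 -0.0304801   0.0515    ] across rel tool -8.214982047905555e-05
cell -0.000900452195636852
```

Run:
```python
from h import *
o=get_obs(); s=snapshot('wrist'); print(o['tool_pos'],o['clock'])
im=s['image']; hsv=cv2.cvtColor(im,cv2.COLOR_RGB2HSV)
m=cv2.inRange(hsv,(0,150,120),(8,255,255))|cv2.inRange(hsv,(172,150,120),(180,255,255)); m[:,345:]=0;m[:,280:]=m[:,280:];m[:,:280]=0;m[200:]=0;m[:160]=0
ys,xs=np.nonzero(m); print(xs.min(),xs.max(),ys.min(),ys.max(),xs.mean())
u=(xs.min()+xs.max())/2
yaw=np.radians(9.57); ex=np.array([np.cos(yaw),np.sin(yaw),0]); ey=np.array([-np.sin(yaw),np.cos(yaw),0])
for z in(.0455,.0515):
  p=onz(s,u,ys.mean(),z,o); print('term',p,'across',(p-o['tool_pos'])@ex,(p-o['tool_pos'])@ey)
B=np.array([.5216,.088,0]); print('bay',(B-o['tool_pos'])@ex,(B-o['tool_pos'])@ey)
```

```text
[0.52207996 0.08888113 0.03916   ] 10.3667
298 337 170 184 317.390625
term [0.52694705 0.05570873 0.0455    ] across -0.0007156348028362522 -0.033519918328046246
term [0.52713379 0.0545938  0.0515    ] across -0.000716858829626187 -0.03465037022857959
bay -0.0006197707685227946 -0.0007890762245006639
```

Call:
jog_arm(commands=[[0,-0.5,-6,0],[0,0,-6,0],[0,0,-6,0],[0,0,-4,0],[0,0,-3,0],[0,0,-2,0],[0,0,-1,0],[0,0,-1,0],[0,0,0,0],[0,0,0,0]])

```text
clock: 11.25
tool_pos: [0.5217, 0.0885, 0.0097]
orientation: [-180.0, 0.0, -80.5]
force: [-0.4, 0.5, -0.0]
opening: 0.0136
```

Call:
jog_arm(commands=[[0,0,-1,0],[0,0,-1,0],[0,0,0,0],[0,0,0,0],[0,0,0,0],[0,0,0,0],[0,0,0,0],[0,0,0,0],[0,0,0,0],[0,0,0,0]])

```text
clock: 12.08
tool_pos: [0.5216, 0.0885, 0.0076]
orientation: [-180.0, 0.0, -80.5]
force: [0.3, -0.0, 0.1]
opening: 0.0138
```

Run:
```python
from h import *
o=get_obs(); print(o['tool_pos'],o['opening'],o['force'])
s=snap('wrist','w9.png'); w=s['image'][:,:,::-1]; cv2.imwrite('pics/w9z.png',cv2.resize(w[110:330,240:400],None,fx=3,fy=2.6,interpolation=cv2.INTER_CUBIC))
```

```text
[0.52161283 0.08852147 0.00763051] 0.013801780055079371 [ 0.25222238 -0.04004618  0.13309859]
```

View pics/w9z.png

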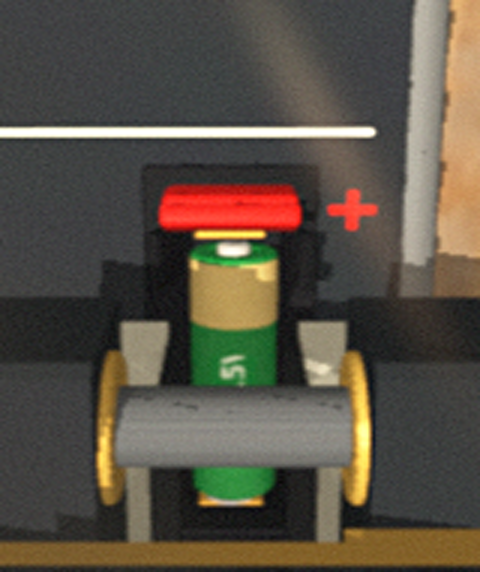

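The cell is lined up between the terminals, its nub facing the red one, about 1 mm above the floor. Releasing.

Call:
jog_arm(commands=[[0,0,0,0],[0,0,0,0],[0,0,0,0],[0,0,0,0],[0,0,0,0],[0,0,5,0],[0,0,15,0],[0,0,25,0],[0,0,30,0],[0,0,30,0]], fingers=26)

```text
clock: 12.97
tool_pos: [0.5211, 0.0882, 0.1138]
orientation: [179.9, -0.0, -80.5]
force: [0.3, 0.5, 0.4]
opening: 0.0264
```

Call:
jog_arm(commands=[[0,0,30,0],[10,1,30,-7],[15,2,30,-7],[15,2,20,-7],[15,2,10,-7],[15,3,0,-7],[10,2,0,-7],[6,1,0,-7],[3,1,0,-6.6],[0,0,0,0]])

```text
clock: 13.8
tool_pos: [0.6109, 0.1025, 0.2325]
orientation: [180.0, -0.0, -136.4]
force: [-1.1, 0.6, -0.4]
opening: 0.0256
```

Run:
```python
from h import *
o=get_obs(); print(o['clock'],o['tool_pos'],o['orientation'],o['joint_pos'],abs(o['qvel']).max())
s=snap('wrist','w10.png')
```

```text
13.8 [0.61091325 0.10249054 0.23249585] [ 1.79990702e+02 -2.68972025e-02 -1.36420854e+02] [ 2.75594223e+01  1.40880204e+01 -3.14736859e+00 -1.58474774e-03
 -7.27930296e+01 -7.39798094e+01] 12.638048391286969
```

View pics/w10.png

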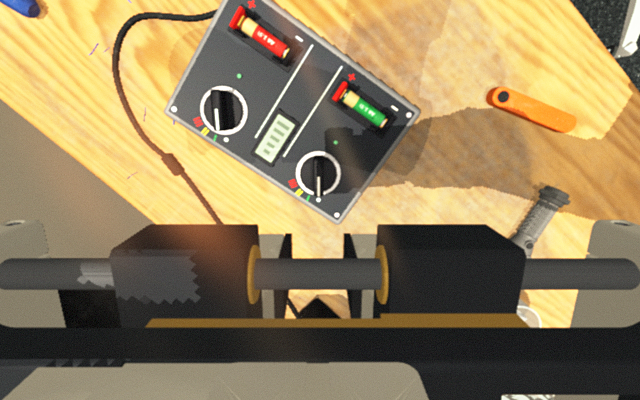

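The green cell lies in the left bay at (363,106), plus end at the red terminal, and the dial bar at (319,173) runs along the image columns. I'll measure both.

Run:
```python
from h import *
w=cv2.imread('pics/w10.png')
a=cv2.resize(w[70:140,320:420],None,fx=5,fy=5,interpolation=cv2.INTER_CUBIC); b=cv2.resize(w[140:210,280:360],None,fx=5,fy=5,interpolation=cv2.INTER_CUBIC)
cv2.imwrite('pics/w10a.png',a);cv2.imwrite('pics/w10b.png',b)
s=snapshot('wrist'); o=dict(tool_pos=np.array([.61091325,.10249054,.23249585]),orientation=[179.99,-.027,-136.42])
np.set_printoptions(precision=4,suppress=True)
for P,n in(((.5216,.088,.0428),'bay'),((.6104,.1026,.034),'dial'),((.6104,.1026,.064),'dialtop')): print(n,proj(s,P,o))
```

```text
bay (np.float64(363.16417190605205), np.float64(108.433798863071))
dial (np.float64(317.713608026695), np.float64(172.9635590103695))
dialtop (np.float64(317.7337586094772), np.float64(177.64722011488868))
```

View pics/w10a.png

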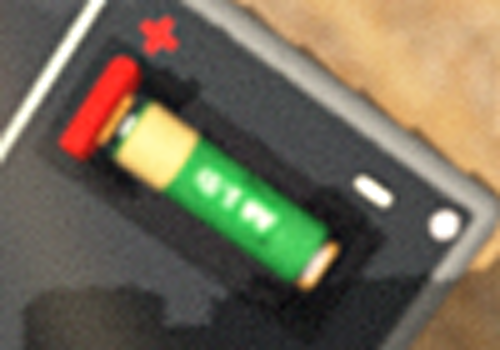

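View pics/w10b.png

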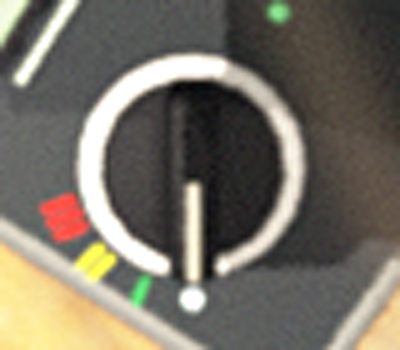

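The cell is seated: the measured middle is within about 1.5 mm of the bay. The dial bar is aligned with the tool. Descending onto the dial.

Call:
jog_arm(commands=[[-0.5,0.5,-15,0],[0,0,-25,0],[0,0,-30,0],[0,0,-30,0],[0,0,-30,0],[0,0,-25,0],[0,0,-20,0],[0,0,-10,0],[0,0,0,0],[0,0,0,0]])

```text
clock: 14.73
tool_pos: [0.6103, 0.103, 0.0482]
orientation: [-180.0, -0.0, -136.0]
force: [0.5, -0.1, 0.5]
opening: 0.0258
```

Run:
```python
from h import *
o=get_obs(); print(o['clock'],o['tool_pos'],o['orientation'],o['opening'],o['force'])
s=snap('wrist','w11.png'); w=s['image'][:,:,::-1]; cv2.imwrite('pics/w11z.png',cv2.resize(w[130:330,220:420],None,fx=3,fy=2.8,interpolation=cv2.INTER_CUBIC))
```

```text
14.7333 [0.61032005 0.10301186 0.04820895] [-1.79981529e+02 -5.13919072e-03 -1.35995329e+02] 0.025842201433171383 [ 0.48866386 -0.08990266  0.45097072]
```

View pics/w11z.png

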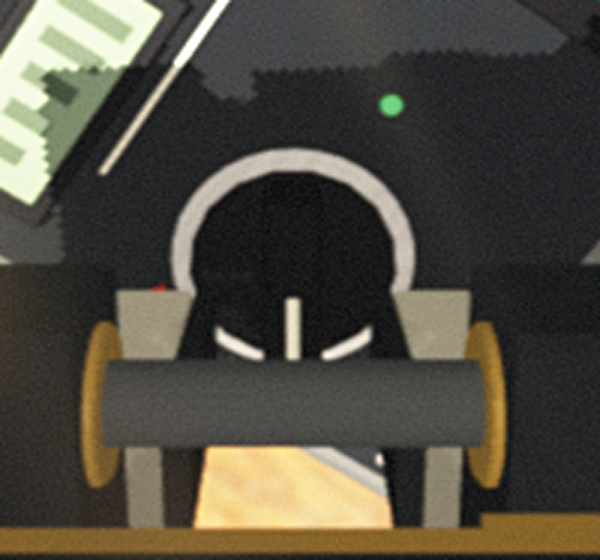

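Call:
jog_arm(commands=[[0,0,-10,0],[0,0,-10,0],[0,0,-7,0],[0,0,-4,0],[0,0,-3,0],[0,0,-2,0],[0,0,0,0],[0,0,0,0],[0,0,0,0],[0,0,0,0]])

```text
clock: 15.62
tool_pos: [0.6104, 0.1031, 0.012]
orientation: [-180.0, 0.0, -136.1]
force: [0.1, 0.5, 0.8]
opening: 0.0262
```

Call:
jog_arm(commands=[[0,0,0,0],[0,0,0,0],[0,0,0,0],[0,0,0,0],[0,0,0,0],[0,0,0,0],[0,0,0,0],[0,0,0,0],[0,0,0,0],[0,0,0,0]], fingers=5)

```text
clock: 16.45
tool_pos: [0.6103, 0.1029, 0.0118]
orientation: [-180.0, 0.0, -136.1]
force: [1.6, -2.4, 1.6]
opening: 0.0119
```

Gripped: opening 11.9 mm on the 12 mm bar. Turning clockwise.

Call:
jog_arm(commands=[[0,0,0,-3],[0,0,0,-5],[0,0,0,-5],[0,0,0,-5],[0,0,0,-5],[0,0,0,-5],[0,0,0,-5],[0,0,0,-5],[0,0,0,-5],[0,0,0,-3]])

```text
clock: 17.28
tool_pos: [0.6101, 0.1035, 0.0118]
orientation: [180.0, 0.0, 177.6]
force: [-0.9, 0.7, 1.1]
opening: 0.012
```

Call:
jog_arm(commands=[[0,0,0,-4],[0,0,0,-4],[0,0,0,-4],[0,0,0,-4],[0,0,0,-4],[0,0,0,-2],[0,0,0,-1],[0,0,0,0],[0,0,0,0],[0,0,0,0]])

```text
clock: 18.12
tool_pos: [0.6102, 0.1037, 0.0118]
orientation: [179.9, 0.0, 155.0]
force: [-1.4, 4.9, 2.8]
opening: 0.0115
```

Run:
```python
from h import *
o=get_obs(); print(o['clock'],o['tool_pos'],o['orientation'],o['opening'],o['force'],o['moment'],o['joint_pos'])
s=snap('wrist','w12.png'); w=s['image'][:,:,::-1]; cv2.imwrite('pics/w12z.png',cv2.resize(w[130:330,220:420],None,fx=3,fy=2.8,interpolation=cv2.INTER_CUBIC))
```

```text
18.1167 [0.61023947 0.10374161 0.01176491] [1.79946979e+02 7.41925983e-03 1.54966849e+02] 0.01148480811208252 [-1.37692124  4.88021095  2.80694319] [1.87044018 0.57344166 0.07108759] [ 2.76803782e+01  2.48834382e+01 -1.88104460e+01 -3.62876425e-02
 -4.62594429e+01 -1.42688448e+02]
```

View pics/w12z.png

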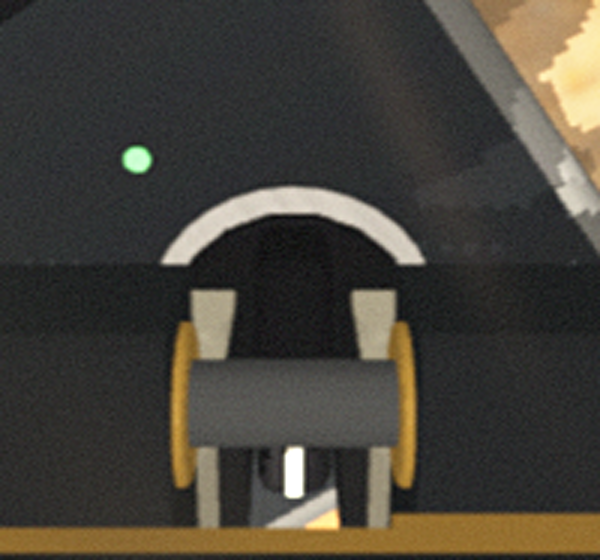

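View pics/w12.png

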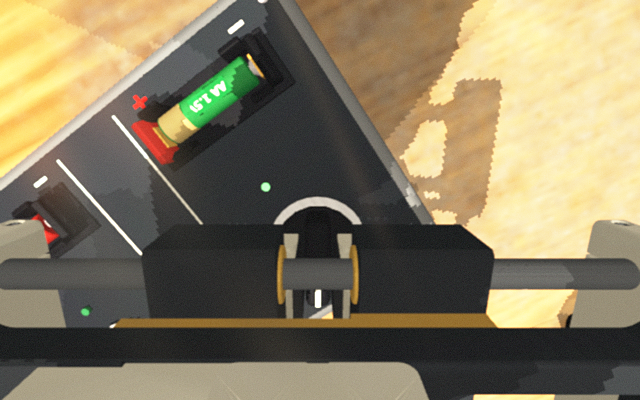

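Run:
```python
from h import *
o=get_obs(); s=snapshot('wrist'); w=s['image'][:,:,::-1]
g=cv2.resize(w[195:315,290:350],None,fx=6,fy=5,interpolation=cv2.INTER_CUBIC); g=np.clip(g.astype(float)*2.2,0,255).astype('uint8'); cv2.imwrite('pics/w13.png',g)
o=get_obs(); print(o['clock'],o['orientation'][2],o['moment'],o['qvel'])
np.set_printoptions(precision=4,suppress=True)
a=onz(s,318.7,208,.064,o); b=onz(s,318,299.6,.064,o); d=b-a
print(a,b,np.linalg.norm(d),np.degrees(np.arctan2(d[1],d[0])),'expect',9.57+34.38-np.degrees(1.2))
```

```text
18.2167 154.95150902151445 [1.98720646 0.57764686 0.13091281] [-0.09332559  0.05296288 -0.05061481 -0.01099424 -0.12917191 -0.04633659]
[0.5846 0.1157 0.064 ] [0.6257 0.0962 0.064 ] 0.0454891829147548 -25.38544546939817 expect -24.80493541569878
```

View pics/w13.png

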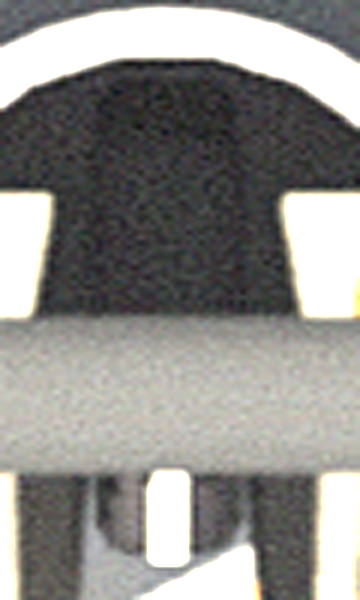

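Call:
jog_arm(commands=[[0,0,0,0],[0,0,0,0],[0,0,0,0],[0,0,0,0],[0,0,0,0],[0,0,0,0],[0,0,0,0],[0,0,0,0],[0,0,0,0],[0,0,0,0]])

```text
clock: 19.05
tool_pos: [0.6102, 0.1037, 0.0118]
orientation: [179.9, 0.0, 155.0]
force: [-0.8, 6.2, 2.7]
opening: 0.0117
```

Run:
```python
from h import *
np.set_printoptions(precision=4,suppress=True)
o=get_obs(); s=snapshot('wrist'); print(o['clock'],o['tool_pos'],o['orientation'],o['opening'],o['force'])
w=s['image'][:,:,::-1]; cv2.imwrite('pics/w14.png',cv2.resize(w[20:180,120:300],None,fx=4,fy=3.7,interpolation=cv2.INTER_CUBIC))
print(proj(s,(.5216,.088,.0428),o),proj(s,(.6104,.103,.034),o))
hsv=cv2.cvtColor(s['image'],cv2.COLOR_RGB2HSV); 
a=onz(s,163,137,.0428,o);b=onz(s,256,66,.0428,o);print(a,b,np.linalg.norm(a-b),(a+b)/2)
```

```text
19.05 [0.6102 0.1037 0.0118] [179.9465   0.0053 154.9548] 0.011707278732706172 [-0.8308  6.1628  2.7488]
(np.float64(208.25764739974485), np.float64(102.48220960702668)) (np.float64(317.33131045119006), np.float64(242.96793601464125))
[0.5263 0.0603 0.0428] [0.5169 0.1157 0.0428] 0.05619853144371562 [0.5216 0.088  0.0428]
```

View pics/w14.png

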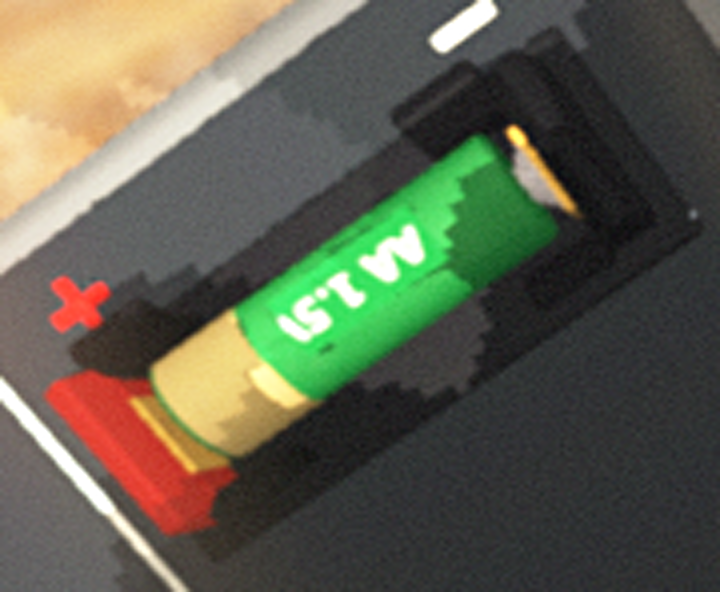

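The cell is seated, plus end at the red terminal, well inside the limits. The dial is steady at about 1.2 rad and still gripped. Handing in.

```bash
python3 -c "
from h import *
print(close_job())"
```

```text
the job is handed in; nothing more can be done
None
```

The green cell is in the left bay, which was the free one, with its plus end at the red terminal and the hand off it. I turned the left dial clockwise and handed the job in at about 19 s, with the gripper still holding the dial at the third mark.

**Last checks:**
- **Cell:** it lay straight in the bay, and its middle measured within about 1.5 mm of the bay centre just after release. The last wrist picture showed it still in place.
- **Dial:** the wrist turned 68.9° (1.20 rad), and the bar's angle in the picture gives about 1.21 rad. The allowed range is 1.09 to 1.27. The pose was steady with the grip at 11.7 mm on the 12 mm bar.
- **Force:** the wrist force was about 7 N.
- **Not re-measured:** I did not measure the red cell, the right dial or the other bench items at the end. The red cell and right dial looked unchanged in the wrist picture before the turn. Nothing I did came near them.

**One check disagreed:** the fingers really end about 34 mm short of the reported TCP. My first grasp therefore closed above the cell without touching it. I confirmed the offset in the wrist and side pictures, then used it for the second grasp and for the dial.

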